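# Find the high spot of a belt pulley against a pointer

## Robot

A 7-joint arm with a two-finger parallel gripper is mounted at the origin on a cart in front of the work surface, level with it; the furniture and walls round the work are solid. World frame = base frame: x ahead of the robot, y to its left, z up, the work surface at z = 0. Lengths are in m, angles in rad, forces in N, time in s.
With the tool pointing down it reaches from about 0.35 to 0.9 m from the base axis. Payload 8.1 kg.
Tool frame: the origin (TCP) lies between the finger pads; the fingertips stand 8 mm ahead of it and the grasp point (between the pads) lies 11 mm behind it; z points along the fingers, y is the line along which they close (so a half turn about z gives the same grasp; the last joint's range is limited). The gripper opens to 85 mm and grips with 20 to 120 N. Pads are 22 mm wide; open, the fingers measure 114 mm over their backs; the gripper's body (76 mm by 85 mm) begins 54 mm behind the grasp point. The pads swing forward as they close: fully open they stand 13 mm farther back than shut.
Start: joints at [1.031, 0.434, 0.025, 1.573, -0.012, 1.134, -0.075], TCP at [0.264, -0.566, 0.239] pointing down, gripper open.
Joint ranges: [-2.62, 2.62], [-0.44, 2.09], [-1.27, 1.32], [0.08, 2.57], [-1.32, 4.46], [0.12, 2], [-2.74, 2.74]. Speed limits (rad/s): [2.22, 2.22, 3.01, 3.01, 3.14, 3.14, 3.14].

## Interface

Orientations are given as a unit quaternion [w, x, y, z].
In Python, from station import manip gives the robot as it stands.
- The arm moves only by the tool drive_tool, never from a script. Its argument "deltas" is a list of rows, each a list of 4 numbers: the shift along the tool's x, y, z in m, then the turn about the tool's z in degrees. A call has 1 to 12 rows; each row is the pose to reach, as a shift and turn from the pose commanded when the call began, along the tool's axes at that moment; what a row does not reach only later rows make up. A row lasts 1/8 s, in which the tool goes at most 62.5 mm and 10.7 degrees, less where a joint would pass 70% of its speed; a pose out of reach is approached as far as the arm can. A call with a gripper value outside its range is refused whole. "jaw" is the finger opening in m, from 0 to 0.0854, set as the call begins (left out, the last holds). The fingers move at their own pace and stop on an object; "newtons" is the grip in N (left out, the last holds). Time passes only in rows, so rows that repeat a pose let the fingers close. It gives the time, the measured TCP pose, the force, the opening and the grip force at its end, in the units of the state.
- manip.observe(): the state, without advancing time (a new reading comes with each control period).
- manip.grab_frame(name): name is "side" or "top" or "wrist"; returns a dict with "pixels" (480x640x3 uint8, red, green, blue), "fx", "fy", "cx", "cy" (pixels), "extrinsics" (4x4, takes a point from camera to world coordinates); the wrist camera has in their place "mount" (4x4, takes a point from camera to tool coordinates, whose origin is the TCP and whose axes are the flange's). Camera axes: x right, y up, looking along -z (the intrinsics and any distortion apply to the point x, -y, -z); pixel columns grow to the right and rows downward; lengths in m; the calibration is good to about 2 mm. A picture is of the moment at which its call begins: read the wrist's pose just before it. There is no depth.
- manip.sign_off(): hands the job in; it is judged then, once.
Trained networks look in a picture, given as the dict that the camera call returned (one of the last four; its "shot" number tells which), for a name from the list of things; names that differ only in an ending like _2 or _b are one class to them, and where a whole thing is asked for, a point or a joint stands for the part that bears it (a point fixed in the world has none). Each returns a list of dicts, best first, with "score" (0 to 1); they miss things now and then, are a little off and sometimes report something else, mostly with a low value. They report only what shows in the picture. A call takes as long as a camera call.
- manip.recognise(picture, name): "xyz" ([x, y, z] in m, in world coordinates, good to about 4 mm: the middle of the surface that is visible of it).
- manip.masks_of(picture, name): "pixels" (480x640 bool, what is visible of it).
The state is a dict: "clock": time; "qpos": joint angles; "qd": joint speeds; "joint_efforts": joint torques, N m; "tcp_pos": TCP position; "tool_rot": TCP orientation; "force": force on the tool from outside, world axes, zero at the start; "wrist_torque": the same for the moment, N m; "opening": opening from 0.0 (shut) to 1.0 (fully open); "gripper_force": force on a finger pad.
Only numpy, scipy, OpenCV 4.12 (cv2) and the standard library are available. Lean on these libraries where they do the work, as an engineer would, in place of code of your own. Each camera call takes 0.05 s, during which the arm holds its last target. There are 200 camera calls.

## Task

Check this belt pulley for its high spot: slide the pointer carriage in gently until the pointer just touches the floor of the pulley's groove, without pressing it hard. Then turn the pulley slowly by its handle, feel where the hidden high spot pushes against the pointer, and leave the pulley standing with the crest of the high spot at the pointer. Leave the other things on the bench where they are.

Things in the scene. Friction and masses are not known exactly. Their poses are not given: they have to be found in the camera images.
- stand: Bench stand, fixed: plywood board 200 (its x) x 360 (its y) x 18 mm carrying pulley and pointer carriage. Origin at the centre of the board's underside; z up. The pulley's upright axle is at its (0, +80 mm); the carriage is on the -y side at x = 0 and slides along y, +y towards the pulley.
- pulley: Grey metal belt pulley lying flat, turning without end either way on its upright axle (bearing drag about 1 N at the handle). Origin on the axle at bench height; its x axis points to the turning handle. Two flanges of 80 mm radius, z 30 to 36 and 56 to 62 mm, a belt groove between them. The axle's bolt rises to z = 77 mm.
- groove_centre (a point): On the axle at z = 46 mm, mid-height of the groove. The groove's floor, hidden under the flange, is a circle of 70 mm radius with one smooth high spot: 4.5 mm proud at its crest, 3.8 at 0.2 rad, 2.9 at 0.3, 0 at 0.5 rad either side. Where it lies relative to the handle varies and no pose shows it; it starts over 0.75 rad from the pointer.
- handle_grip (a point): Mid-height (z = 92 mm) of the dark wooden turning handle on the upper flange: an upright knob 18 mm across, z = 67 to 113 mm, 55 mm from the axle, that spins freely on its pin. Gripped from above it can be led in a circle round the axle without turning the gripper.
- carriage: Pointer carriage: dark steel block 60 x 44 mm, z 29 to 55 mm, with an upright wooden post 17 mm across, z 55 to 105 mm, to hold it by. Origin on the post's axis at z = 92 mm. Slides along the stand's y only, 45 mm travel, and stays where left: about 14 N of friction holds it; a harder push moves it, so the high spot can push it back.
- pointer_nose (a point): Where the pointer's round nose (10 mm) ends when not pressed in: 90 mm from the post's axis towards the pulley, z = 46 mm, on a steel rod. It starts 15 to 30 mm short of the groove floor. It is sprung: about 5 N per mm, 7 mm at most. Once the crest has passed it, only the high spot (0.4 rad either side) touches it, with 14 N at the crest, felt as 5 to 12 N of drag at the handle.
- tape_measure: Bystander, to be left alone: a black tape measure standing on its base, 37x93x68 mm. Origin at the centre of its underside.
- pencil: Bystander, to be left alone: a pencil, 168 mm long. Origin at the centre of its underside.
- screwdriver_1: Bystander, to be left alone: a screwdriver, 213 mm long. Origin at the centre of its underside.
- wood_egg: Bystander, to be left alone: a small turned wooden knob, 44 mm wide and 38 mm tall. Origin at the centre of its underside.
- offcut: Bystander, to be left alone: a small wood offcut, 30x55x18 mm. Origin at the centre of its underside.
- wax_tin: Bystander, to be left alone: a low round tin, 69 mm wide and 36 mm tall. Origin at the centre of its underside.
- chuck_key: Bystander, to be left alone: a T-shaped steel chuck key, 96x125x15 mm. Origin at the centre of its underside.

How it is judged:
On the way:
1. the pointer is slid in until it touches the floor of the groove (not only the high spot) (contact force between pulley and carriage above 0.5 N and y of carriage in the frame of stand above -0.0805 m), for 0.1 s.
At the end, for the whole second after the job is handed in: The pulley stands still (under 0.05 rad/s) with the high spot at the pointer, within about 0.2 rad of its crest: it presses the pointer with over 9.5 N while the carriage's y in the stand's frame is below -81 mm, as only the high spot can do. All bystanders are where they stood, within 30 mm (contact force between pulley and carriage above 9.5 N and y of carriage in the frame of stand below -0.081 m and angular speed of pulley below 0.05 rad/s); the robot touches nothing.
It fails at once if the pointer is pressed against the pulley with more than 30 N (contact force between pulley and carriage above 30 N).
It fails at once if a bystander is moved more than 30 mm (distance of any of tape_measure, pencil, screwdriver_1, wood_egg, offcut, wax_tin, chuck_key from where it was at the start of the episode above 0.03 m).
It also fails if it takes over 72 s, if anything falls off the work surface, if the arm or the gripper's body presses on something with over 40 N, if the wrist force passes 120 N, or if a joint passes its speed limit or range.

## Working session

There is one attempt and no reset: what is moved stays moved. The work goes in short steps, Python scripts to look and compute and a tool call to move; the robot and the scene stay as the last step left them, time stands still between calls to the robot, and variables do not carry over. Pictures are saved under pics/ and viewed, at most 10 in all, crops included, and the job is handed in when it is done.

Besides the shell and the picture viewer there is one more tool, called after "Emit:" as name(argument=value, ...), one argument or row to a line, values as JSON. drive_tool: Moves the arm, as the interface text tells. Its arguments: {"type":"object","properties":{"deltas":{"type":"array"},"jaw":{"type":"number"},"newtons":{"type":"number"}},"required":["deltas"]}

```bash
mkdir -p pics
python3 - <<'E'
from station import manip
import cv2, numpy as np
s=manip.observe(); print({k:np.round(v,3) for k,v in s.items()})
for n in ("top","side"):
    p=manip.grab_frame(n); cv2.imwrite(f"pics/{n}0.png",p["pixels"][:,:,::-1])
    print(n,p["fx"],p["cx"],p["cy"],np.round(p["extrinsics"],3).tolist())
    for t in ("stand","pulley","handle_grip","carriage","pointer_nose","tape_measure","wood_egg","wax_tin","chuck_key","offcut","pencil","screwdriver_1"):
        r=manip.recognise(p,t); print(t,[(np.round(a["xyz"],3).tolist(),round(a["score"],2)) for a in r[:2]])
E
```

```text
{'clock': np.float64(0.0), 'qpos': array([ 1.031,  0.435,  0.025,  1.574, -0.012,  1.134, -0.075]), 'qd': array([ 0.   ,  0.002,  0.   , -0.001,  0.001,  0.002,  0.   ]), 'joint_efforts': array([-1.0000e-03, -6.7047e+01,  1.0240e+00, -3.1621e+01,  1.5000e-02,
        1.3000e-02,  0.0000e+00]), 'tcp_pos': array([ 0.264, -0.566,  0.239]), 'tool_rot': array([-0.001,  0.976,  0.217, -0.   ]), 'force': array([ 0.179,  0.25 , -0.427]), 'wrist_torque': array([-0.026,  0.   ,  0.044]), 'gripper_force': np.float64(0.0), 'opening': np.float64(0.999)}
top 464.83467392710384 322.7126519357372 239.87140414832933 [[-0.013, 0.992, -0.126, 0.435], [-1.0, -0.013, 0.003, 0.053], [0.001, 0.126, 0.992, 1.079], [0.0, 0.0, 0.0, 1.0]]
stand []
pulley [([0.534, 0.16, 0.062], 0.7)]
handle_grip [([0.543, 0.159, 0.061], 0.74)]
carriage [([0.565, -0.011, 0.058], 0.97)]
pointer_nose [([0.562, -0.013, 0.056], 0.56), ([0.386, 0.15, 0.061], 0.56)]
tape_measure [([0.382, 0.15, 0.064], 0.6)]
wood_egg [([0.685, 0.236, 0.024], 0.82), ([0.464, 0.301, 0.013], 0.64)]
wax_tin [([0.641, -0.148, 0.037], 0.76)]
chuck_key [([0
[... 215 characters left out ...]
e 501.2766743214489 315.29856220277406 233.4834040263903 [[-0.983, 0.084, -0.162, 0.384], [-0.182, -0.479, 0.859, 0.933], [-0.005, 0.874, 0.486, 0.579], [0.0, 0.0, 0.0, 1.0]]
stand [([0.542, 0.184, 0.018], 0.75)]
pulley [([0.54, 0.195, 0.066], 0.82), ([0.383, 0.182, 0.05], 0.52)]
handle_grip [([0.535, 0.193, 0.059], 0.95)]
carriage []
pointer_nose [([0.567, -0.0, 0.054], 0.59)]
tape_measure [([0.38, 0.181, 0.05], 0.72), ([0.54, 0.192, 0.06], 0.7)]
wood_egg [([0.684, 0.247, 0.021], 0.57)]
wax_tin [([0.637, -0.128, 0.034], 0.71)]
chuck_key [([0.526, -0.178, 0.008], 0.82)]
offcut [([0.464, 0.312, 0.021], 0.89)]
pencil [([0.425, 0.002, 0.009], 0.77)]
screwdriver_1 [([0.702, 0.101, 0.022], 0.73)]
```

View pics/top0.png

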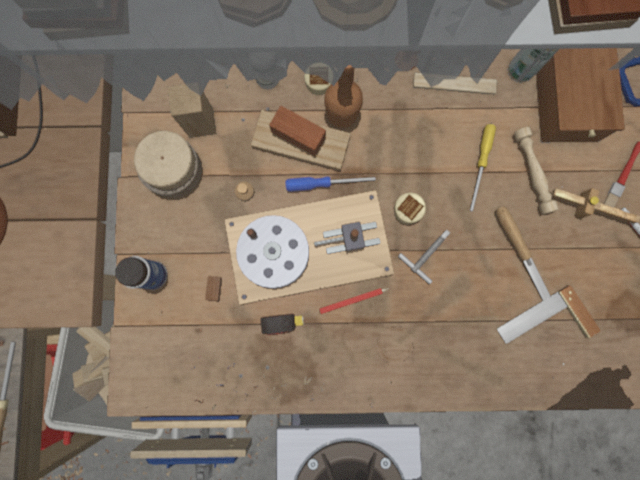

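View pics/side0.png

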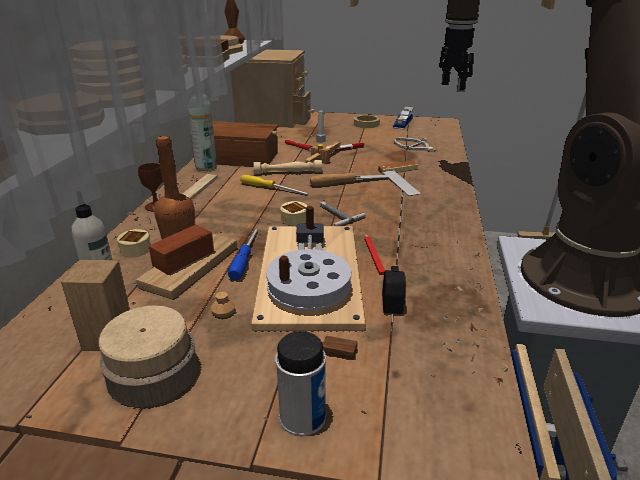

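The top view shows the pulley with its axle at about (272,251), the handle at (251,233) and the carriage post at (354,233). The board corners are (226,219), (376,192), (392,270) and (240,303). The side view agrees, and nothing stands close to the post or the handle.

```bash
cat > h.py <<'E'
from station import manip
import numpy as np, cv2
from scipy.spatial.transform import Rotation as R
def ray(p,uv):
    E=np.array(p["extrinsics"]); d=E[:3,:3]@np.array([(uv[0]-p["cx"])/p["fx"],-(uv[1]-p["cy"])/p["fy"],-1.]); return E[:3,3],d
def onz(p,uv,z):
    o,d=ray(p,uv); return o+d*(z-o[2])/d[2]
def tri(rays):
    A=np.zeros((3,3));b=np.zeros(3)
    for o,d in rays:
        d=d/np.linalg.norm(d);M=np.eye(3)-np.outer(d,d);A+=M;b+=M@o
    return np.linalg.solve(A,b)
def rot(s):
    q=s["tool_rot"]; return R.from_quat([q[1],q[2],q[3],q[0]])
E
python3 - <<'E'
from h import *
p=manip.grab_frame("top"); q=manip.grab_frame("side")
print([k for k in p], p.get("distortion"))
for uv in [(226,219),(376,192),(392,270),(240,303)]: print(onz(p,uv,.018).round(4))
print("axle",onz(p,(272,251),.077).round(4)); 
im=cv2.hconcat([cv2.resize(p["pixels"][180:310,215:405],None,fx=4,fy=4)[:, :760][:, :],]) 
cv2.imwrite("pics/c1.png",im[:,:,::-1])
cv2.imwrite("pics/c2.png",cv2.resize(q["pixels"][190:335,240:410],None,fx=4,fy=4)[:,:,::-1])
E
```

```text
['pixels', 'fx', 'fy', 'cx', 'cy', 'extrinsics', 'shot'] None
[0.6217 0.2732 0.018 ]
[ 0.6809 -0.0755  0.018 ]
[ 0.4987 -0.1069  0.018 ]
[0.4287 0.2391 0.018 ]
axle [0.5398 0.1605 0.077 ]
```

View pics/c1.png

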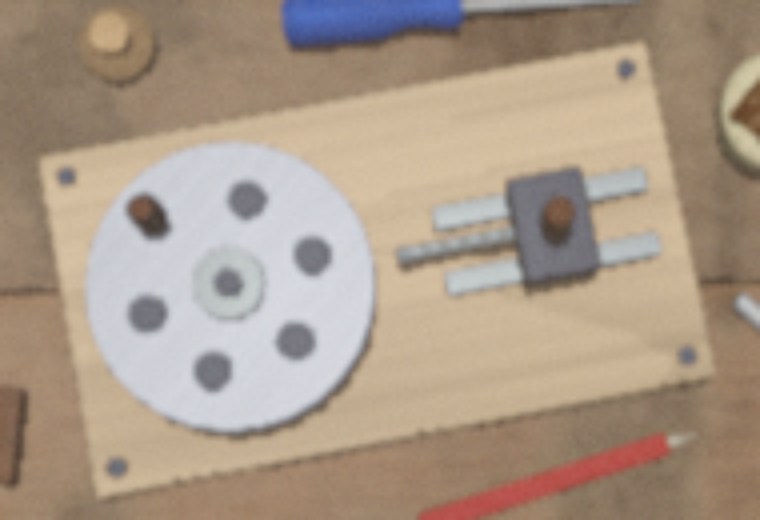

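View pics/c2.png

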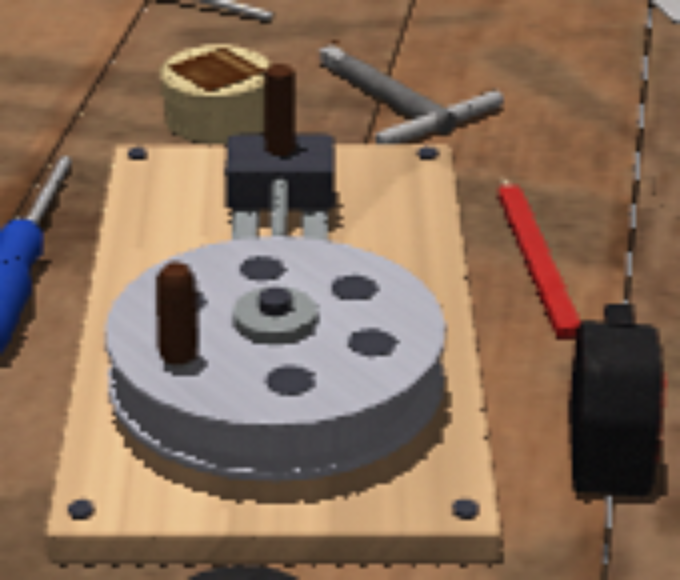

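The crops show these points (4x crop pixels). Top: bolt (228,283), handle top (145,208), post top (560,212). Side: bolt top (275,297), handle top (175,270), post top (280,70).

Run:
```python
from h import *
p=manip.grab_frame("top"); q=manip.grab_frame("side")
T=lambda u,v:(u/4+215-.4,v/4+180-.4); S=lambda u,v:(u/4+240-.4,v/4+190-.4)
C=np.array([onz(p,T(*c),.018) for c in [(40,158),(643,42),(713,377),(100,495)]])
S2=np.array([onz(q,S(*c),.018) for c in [(48,536),(497,543),(450,146),(117,146)]])
print(C.round(4),S2.round(4)); 
for C_ in (C,):
  y=(C[0]+C[3]-C[1]-C[2]); y/=np.linalg.norm(y); c=C.mean(0); print("c",c.round(4),"ydir",y.round(4),"axle",(c+.08*y).round(4))
for n,a,b,z in [("bolt",(228,283),(275,297),.077),("handle",(145,208),(175,270),.113),("post",(560,212),(280,70),.105)]:
    print(n,tri([ray(p,T(*a)),ray(q,S(*b))]).round(4),onz(p,T(*a),z).round(4),onz(q,S(*b),z).round(4))
s=manip.observe(); M=rot(s).as_matrix(); print(M.round(4), s["tcp_pos"])
```

```text
[[ 0.6215  0.2765  0.018 ]
 [ 0.6855 -0.0741  0.018 ]
 [ 0.4899 -0.1086  0.018 ]
 [ 0.4279  0.24    0.018 ]] [[ 0.6209  0.2781  0.018 ]
 [ 0.428   0.2483  0.018 ]
 [ 0.4914 -0.1094  0.018 ]
 [ 0.6855 -0.0752  0.018 ]]
c [0.5562 0.0834 0.018 ] ydir [-0.1773  0.9841  0.    ] axle [0.542  0.1622 0.018 ]
bolt [0.5419 0.1615 0.0768] [0.5412 0.1614 0.077 ] [0.5424 0.1618 0.077 ]
handle [0.5785 0.2014 0.1118] [0.5775 0.2011 0.113 ] [0.5788 0.2032 0.113 ]
post [ 0.5742 -0.0171  0.1053] [ 0.5737 -0.0172  0.105 ] [ 0.575  -0.0178  0.105 ]
[[ 0.9062  0.4229 -0.    ]
 [ 0.4229 -0.9062  0.    ]
 [-0.     -0.     -1.    ]] [ 0.26436855 -0.56634466  0.23929409]
```

Emit:
drive_tool(
  deltas=[
    [0.051,-0.037,0,1.5],
    [0.103,-0.073,0,3],
    [0.154,-0.11,0,4.5],
    [0.205,-0.147,0,6],
    [0.257,-0.183,0,7.5],
    [0.308,-0.22,0,9],
    [0.359,-0.257,0,10.5],
    [0.41,-0.293,0,12],
    [0.462,-0.33,0,13.5],
    [0.513,-0.3666,0,14.8],
    [0.513,-0.3666,0,14.8],
    [0.513,-0.3666,0,14.8],
  ],
  jaw=0.0854,
  newtons=40,
)

```text
clock: 3.0
tcp_pos: [0.5741, -0.0172, 0.2391]
tool_rot: [0.0, 0.996, 0.09, -0.0]
force: [-1.0, -1.2, -0.4]
opening: 1.003
gripper_force: 0.0
```

Emit:
drive_tool(
  deltas=[
    [0,0,0.05,0],
    [0,0,0.1,0],
    [0,0,0.14,0],
    [0,0,0.156,0],
    [0,0,0.156,0],
  ],
)

```text
clock: 3.62
tcp_pos: [0.5737, -0.0185, 0.0831]
tool_rot: [0.0, 0.996, 0.088, -0.001]
force: [0.5, 0.6, 0.7]
opening: 0.997
gripper_force: 0.0
```

Emit:
drive_tool(
  deltas=[
    [0,0,0,0],
    [0,0,0,0],
    [0,0,0,0],
    [0,0,0,0],
    [0,0,0,0],
    [0,0,0,0],
  ],
  jaw=0.005,
)

```text
clock: 4.38
tcp_pos: [0.5744, -0.017, 0.0839]
tool_rot: [0.0, 0.996, 0.089, 0.0]
force: [-2.6, 0.5, 6.9]
opening: 0.186
gripper_force: 38.9
```

Emit:
drive_tool(
  deltas=[
    [0,-0.002,0,0],
    [0,-0.004,0,0],
    [0,-0.006,0,0],
    [0,-0.008,0,0],
    [0,-0.01,0,0],
    [0,-0.012,0,0],
    [0,-0.013,0,0],
    [0,-0.014,0,0],
  ],
)

```text
clock: 5.38
tcp_pos: [0.5728, -0.0083, 0.0839]
tool_rot: [0.003, 0.996, 0.087, 0.001]
force: [2.6, -13.6, 4.0]
opening: 0.186
gripper_force: 39.1
```

Emit:
drive_tool(
  deltas=[
    [0,-0.001,0,0],
    [0,-0.002,0,0],
  ],
)

```text
clock: 5.62
tcp_pos: [0.5725, -0.0064, 0.0839]
tool_rot: [0.003, 0.996, 0.087, 0.001]
force: [2.0, -13.6, 3.1]
opening: 0.182
gripper_force: 39.1
```

Emit:
drive_tool(
  deltas=[
    [0,-0.0005,0,0],
    [0,-0.001,0,0],
  ],
)

```text
clock: 5.88
tcp_pos: [0.5723, -0.0054, 0.0839]
tool_rot: [0.003, 0.996, 0.087, 0.001]
force: [2.4, -13.3, 4.4]
opening: 0.182
gripper_force: 39.1
```

Emit:
drive_tool(
  deltas=[
    [0,-0.001,0,0],
    [0,-0.002,0,0],
    [0,-0.003,0,0],
    [0,-0.004,0,0],
  ],
)

```text
clock: 6.38
tcp_pos: [0.5716, -0.0014, 0.0839]
tool_rot: [0.003, 0.996, 0.087, 0.001]
force: [2.6, -14.3, 3.7]
opening: 0.181
gripper_force: 39.1
```

Emit:
drive_tool(
  deltas=[
    [0,-0.001,0,0],
    [0,-0.002,0,0],
  ],
)

```text
clock: 6.62
tcp_pos: [0.5713, 0.0005, 0.0839]
tool_rot: [0.003, 0.996, 0.087, 0.001]
force: [1.5, -13.7, 4.0]
opening: 0.185
gripper_force: 39.1
```

Emit:
drive_tool(
  deltas=[
    [0,-0.0005,0,0],
    [0,-0.001,0,0],
  ],
)

```text
clock: 6.88
tcp_pos: [0.5711, 0.0015, 0.0839]
tool_rot: [0.003, 0.996, 0.087, 0.001]
force: [2.0, -13.8, 4.5]
opening: 0.185
gripper_force: 39.1
```

Emit:
drive_tool(
  deltas=[
    [0,-0.0005,0,0],
    [0,-0.001,0,0],
  ],
)

```text
clock: 7.12
tcp_pos: [0.5709, 0.0025, 0.0839]
tool_rot: [0.003, 0.996, 0.087, 0.001]
force: [1.5, -13.7, 4.1]
opening: 0.183
gripper_force: 39.1
```

Emit:
drive_tool(
  deltas=[
    [0,-0.0005,0,0],
    [0,-0.001,0,0],
  ],
)

```text
clock: 7.38
tcp_pos: [0.5707, 0.0035, 0.0839]
tool_rot: [0.003, 0.996, 0.087, 0.001]
force: [2.8, -14.1, 4.5]
opening: 0.186
gripper_force: 39.1
```

Emit:
drive_tool(
  deltas=[
    [0,-0.0005,0,0],
    [0,-0.001,0,0],
  ],
)

```text
clock: 7.62
tcp_pos: [0.5705, 0.0044, 0.0839]
tool_rot: [0.003, 0.996, 0.087, 0.001]
force: [1.9, -13.8, 3.9]
opening: 0.188
gripper_force: 39.1
```

Emit:
drive_tool(
  deltas=[
    [0,-0.0005,0,0],
    [0,-0.001,0,0],
  ],
)

```text
clock: 7.88
tcp_pos: [0.5704, 0.0053, 0.0839]
tool_rot: [0.003, 0.996, 0.087, 0.001]
force: [1.0, -15.1, 3.8]
opening: 0.184
gripper_force: 39.2
```

Emit:
drive_tool(
  deltas=[
    [0,-0.0005,0,0],
    [0,-0.001,0,0],
  ],
)

```text
clock: 8.12
tcp_pos: [0.5703, 0.0057, 0.0839]
tool_rot: [0.003, 0.996, 0.087, 0.001]
force: [2.6, -16.0, 3.6]
opening: 0.184
gripper_force: 39.2
```

Emit:
drive_tool(
  deltas=[
    [0,-0.0005,0,0],
    [0,-0.001,0,0],
    [0,-0.001,0,0],
  ],
)

```text
clock: 8.5
tcp_pos: [0.5702, 0.0061, 0.0839]
tool_rot: [0.003, 0.996, 0.087, 0.001]
force: [3.1, -17.0, 3.4]
opening: 0.188
gripper_force: 39.3
```

Emit:
drive_tool(
  deltas=[
    [0,0.003,0,0],
    [0,0.0065,0,0],
    [0,0.0065,0,0],
  ],
)

```text
clock: 8.88
tcp_pos: [0.5702, 0.006, 0.0839]
tool_rot: [-0.0, 0.996, 0.089, 0.0]
force: [-1.2, -0.1, 6.2]
opening: 0.185
gripper_force: 39.5
```

Emit:
drive_tool(
  deltas=[
    [0,0,0,0],
    [0,0,0,0],
    [0,0,0,0],
    [0,0,0,0],
    [0,0,0,0],
  ],
  jaw=0.07,
)

```text
clock: 9.5
tcp_pos: [0.57, 0.006, 0.0833]
tool_rot: [0.0, 0.996, 0.089, -0.0]
force: [-0.6, 0.4, -0.1]
opening: 0.815
gripper_force: 0.0
```

Emit:
drive_tool(
  deltas=[
    [0,0,-0.04,0],
    [0,0,-0.08,0],
    [0,0,-0.09,0],
    [0,0,-0.09,0],
  ],
)

```text
clock: 10.0
tcp_pos: [0.5702, 0.006, 0.1736]
tool_rot: [0.0, 0.996, 0.089, 0.001]
force: [-0.1, 0.2, -0.4]
opening: 0.817
gripper_force: 0.0
```

Run:
```python
from h import *
s=manip.observe(); M=rot(s).as_matrix(); print(s["tcp_pos"],s["force"],M.round(4)[:2])
for t in [(0.5785,0.202)]:
    print(M.T@(np.array([*t,.083])-s["tcp_pos"]))
p=manip.grab_frame("top"); cv2.imwrite("pics/c3.png",cv2.resize(p["pixels"][180:310,215:405],None,fx=4,fy=4)[:,:,::-1])
```

```text
[0.57024086 0.00595933 0.17363174] [-0.12543572  0.21048916 -0.3539568 ] [[ 0.9841  0.1774  0.0011]
 [ 0.1774 -0.9841 -0.    ]]
[ 0.04280112 -0.19148868  0.09063343]
```

View pics/c3.png

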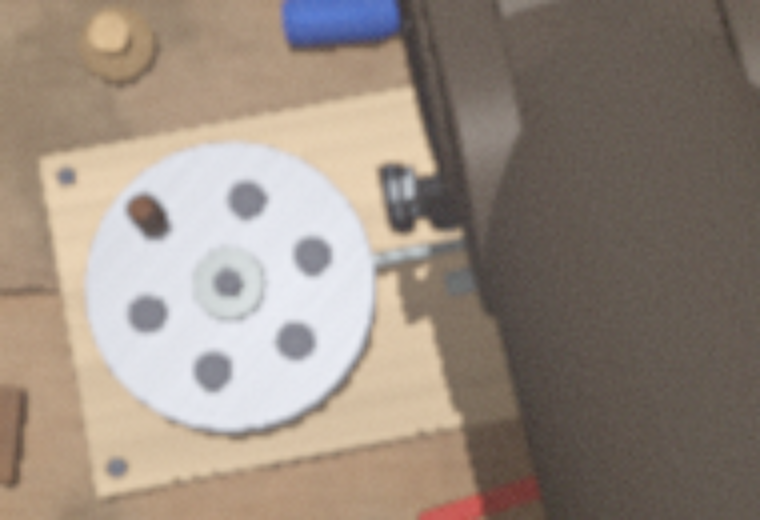

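The rod now runs under the flange at about (375,262), and the handle is still at (145,208). Next I go to the handle.

Emit:
drive_tool(
  deltas=[
    [0.011,-0.05,0,0],
    [0.022,-0.1,0,0],
    [0.033,-0.15,0,0],
    [0.0428,-0.1915,0,0],
    [0.0428,-0.1915,0.01,0],
    [0.0428,-0.1915,0.05,0],
    [0.0428,-0.1915,0.08,0],
    [0.0428,-0.1915,0.0895,0],
    [0.0428,-0.1915,0.0895,0],
  ],
)

```text
clock: 11.18
tcp_pos: [0.5778, 0.2012, 0.083]
tool_rot: [0.0, 0.996, 0.089, -0.001]
force: [1.2, -0.0, 0.9]
opening: 0.817
gripper_force: 0.0
```

Emit:
drive_tool(
  deltas=[
    [0,0,0,0],
    [0,0,0,0],
    [0,0,0,0],
    [0,0,0,0],
    [0,0,0,0],
    [0,0,0,0],
  ],
  jaw=0.005,
  newtons=40,
)

```text
clock: 11.92
tcp_pos: [0.5789, 0.2029, 0.0849]
tool_rot: [-0.001, 0.996, 0.089, 0.001]
force: [0.1, 1.6, 6.0]
opening: 0.203
gripper_force: 39.4
```

```bash
cat > tab.py <<'E'
import sys,numpy as np
f0,step,n,per=map(float,sys.argv[1:5]); r=.055
f=f0
while n>0:
    k=int(min(per,n)); a=np.radians(f+step*np.arange(1,k+1)); b=np.radians(f)
    print(round(f,1),'->',round(f+step*k,1),[[round(r*(np.cos(x)-np.cos(b)),4),round(-r*(np.sin(x)-np.sin(b)),4),0,0] for x in a]); f+=step*k; n-=k
E
python3 tab.py 38 5 72 6
```

```text
38.0 -> 68.0 [[np.float64(-0.0031), np.float64(-0.0036), 0, 0], [np.float64(-0.0065), np.float64(-0.007), 0, 0], [np.float64(-0.0102), np.float64(-0.0101), 0, 0], [np.float64(-0.0142), np.float64(-0.0128), 0, 0], [np.float64(-0.0184), np.float64(-0.0151), 0, 0], [np.float64(-0.0227), np.float64(-0.0171), 0, 0]]
68.0 -> 98.0 [[np.float64(-0.0045), np.float64(-0.0016), 0, 0], [np.float64(-0.0092), np.float64(-0.0028), 0, 0], [np.float64(-0.0139), np.float64(-0.0036), 0, 0], [np.float64(-0.0187), np.float64(-0.004), 0, 0], [np.float64(-0.0235), np.float64(-0.0039), 0, 0], [np.float64(-0.0283), np.float64(-0.0035), 0, 0]]
98.0 -> 128.0 [[np.float64(-0.0047), np.float64(0.0009), 0, 0], [np.float64(-0.0093), np.float64(0.0022), 0, 0], [np.float64(-0.0138), np.float64(0.0038), 0, 0], [np.float64(-0.0182), np.float64(0.0059), 0, 0], [np.float64(-0.0223), np.float64(0.0083), 0, 0], [np.float64(-0.0262), np.float64(0.0111), 0, 0]]
128.0 -> 158.0 [[np.float64(-0.0036), np.float64(0.0031), 0, 0], [np.float64(-0.007), np.float64(0.0065), 0, 0], [np.float64(-0.0101), np.float64(0.0102), 0, 0], [np
[... 1906 characters left out ...]
p.float64(-0.0184), 0, 0], [np.float64(0.0171), np.float64(-0.0227), 0, 0]]
338.0 -> 368.0 [[np.float64(0.0016), np.float64(-0.0045), 0, 0], [np.float64(0.0028), np.float64(-0.0092), 0, 0], [np.float64(0.0036), np.float64(-0.0139), 0, 0], [np.float64(0.004), np.float64(-0.0187), 0, 0], [np.float64(0.0039), np.float64(-0.0235), 0, 0], [np.float64(0.0035), np.float64(-0.0283), 0, 0]]
368.0 -> 398.0 [[np.float64(-0.0009), np.float64(-0.0047), 0, 0], [np.float64(-0.0022), np.float64(-0.0093), 0, 0], [np.float64(-0.0038), np.float64(-0.0138), 0, 0], [np.float64(-0.0059), np.float64(-0.0182), 0, 0], [np.float64(-0.0083), np.float64(-0.0223), 0, 0], [np.float64(-0.0111), np.float64(-0.0262), 0, 0]]
```

Emit:
drive_tool(
  deltas=[
    [-0.0031,-0.0036,0,0],
    [-0.0065,-0.007,0,0],
    [-0.0102,-0.0101,0,0],
    [-0.0142,-0.0128,0,0],
    [-0.0184,-0.0151,0,0],
    [-0.0227,-0.0171,0,0],
  ],
)

```text
clock: 12.68
tcp_pos: [0.5542, 0.2158, 0.0849]
tool_rot: [-0.001, 0.996, 0.089, 0.002]
force: [3.4, 1.4, 4.5]
opening: 0.202
gripper_force: 39.4
```

Emit:
drive_tool(
  deltas=[
    [-0.0045,-0.0016,0,0],
    [-0.0092,-0.0028,0,0],
    [-0.0139,-0.0036,0,0],
    [-0.0187,-0.004,0,0],
    [-0.0235,-0.0039,0,0],
    [-0.0283,-0.0035,0,0],
  ],
)

```text
clock: 13.42
tcp_pos: [0.5278, 0.2155, 0.085]
tool_rot: [-0.002, 0.996, 0.089, 0.004]
force: [11.5, 5.6, -2.8]
opening: 0.205
gripper_force: 39.5
```

Emit:
drive_tool(
  deltas=[
    [-0.0047,0.0009,0,0],
    [-0.0093,0.0022,0,0],
  ],
)

```text
clock: 13.68
tcp_pos: [0.5182, 0.212, 0.085]
tool_rot: [-0.002, 0.996, 0.089, 0.003]
force: [9.1, 7.0, -0.5]
opening: 0.201
gripper_force: 39.7
```

Emit:
drive_tool(
  deltas=[
    [-0.0045,0.0016,0,0],
    [-0.0089,0.0037,0,0],
  ],
)

```text
clock: 13.92
tcp_pos: [0.5089, 0.2064, 0.0849]
tool_rot: [-0.001, 0.996, 0.09, 0.002]
force: [3.2, 5.3, 6.0]
opening: 0.205
gripper_force: 40.3
```

Emit:
drive_tool(
  deltas=[
    [-0.0041,0.0024,0,0],
    [-0.008,0.0052,0,0],
  ],
)

```text
clock: 14.18
tcp_pos: [0.5008, 0.1989, 0.0848]
tool_rot: [-0.001, 0.996, 0.09, 0.001]
force: [-0.8, 1.0, 10.7]
opening: 0.204
gripper_force: 40.9
```

Emit:
drive_tool(
  deltas=[
    [-0.0036,0.0031,0,0],
    [-0.007,0.0065,0,0],
  ],
)

```text
clock: 14.42
tcp_pos: [0.4949, 0.1911, 0.0848]
tool_rot: [-0.001, 0.996, 0.089, 0.001]
force: [-0.2, 2.4, 9.6]
opening: 0.201
gripper_force: 41.0
```

```bash
cat > ft.py <<'E'
import sys,numpy as np
# lines: x y fx fy -> stand angle of the handle (deg), tangential force (ccw+), radial
A=np.array([.542,.1618])
for l in sys.stdin:
    x,y,fx,fy=map(float,l.split()); d=np.array([x,y])-A; r=np.hypot(*d); u=d/r; t=np.array([-u[1],u[0]])
    print(round(np.degrees(np.arctan2(d[1],d[0]))-10.2,1),round(r,4),"Ft",round(t@[fx,fy],1),"Fr",round(u@[fx,fy],1))
E
python3 ft.py <<'E'
.5542 .2158 3.4 1.4
.5278 .2155 11.5 5.6
.5182 .212 9.1 7
.5089 .2064 3.2 5.3
.5008 .1989 -.8 1
.4949 .1911 -.2 2.4
E
sed -i 's/round(r\*/float(round(r*/; s/,4),round(-r/,4)),float(round(-r/; s/,4),0,0\]/,4)),0,0]/' tab.py; python3 tab.py 138 10 2 2; python3 tab.py 158 -6 15 1
```

```text
67.1 0.0554 Ft -3.0 Fr 2.1
94.6 0.0555 Ft -12.5 Fr 2.5
105.2 0.0556 Ft -11.2 Fr 2.4
116.4 0.0555 Ft -5.7 Fr 2.3
127.8 0.0554 Ft -0.2 Fr 1.3
137.9 0.0555 Ft -1.9 Fr 1.4
138.0 -> 158.0 [[-0.0058, 0.0077, 0, 0], [-0.0101, 0.0162, 0, 0]]
158.0 -> 152.0 [[0.0024, -0.0052, 0, 0]]
152.0 -> 146.0 [[0.003, -0.0049, 0, 0]]
146.0 -> 140.0 [[0.0035, -0.0046, 0, 0]]
140.0 -> 134.0 [[0.0039, -0.0042, 0, 0]]
134.0 -> 128.0 [[0.0043, -0.0038, 0, 0]]
128.0 -> 122.0 [[0.0047, -0.0033, 0, 0]]
122.0 -> 116.0 [[0.005, -0.0028, 0, 0]]
116.0 -> 110.0 [[0.0053, -0.0022, 0, 0]]
110.0 -> 104.0 [[0.0055, -0.0017, 0, 0]]
104.0 -> 98.0 [[0.0057, -0.0011, 0, 0]]
98.0 -> 92.0 [[0.0057, -0.0005, 0, 0]]
92.0 -> 86.0 [[0.0058, 0.0001, 0, 0]]
86.0 -> 80.0 [[0.0057, 0.0007, 0, 0]]
80.0 -> 74.0 [[0.0056, 0.0013, 0, 0]]
74.0 -> 68.0 [[0.0054, 0.0019, 0, 0]]
```

Emit:
drive_tool(
  deltas=[
    [-0.0058,0.0077,0,0],
    [-0.0101,0.0162,0,0],
    [-0.0101,0.0162,0,0],
  ],
)

```text
clock: 14.8
tcp_pos: [0.4876, 0.1717, 0.0848]
tool_rot: [0.0, 0.996, 0.089, 0.0]
force: [-1.0, 0.5, 12.7]
opening: 0.204
gripper_force: 41.2
```

Emit:
drive_tool(
  deltas=[
    [0.0024,-0.0052,0,0],
    [0.0054,-0.0101,0,0],
    [0.0054,-0.0101,0,0],
  ],
)

```text
clock: 15.18
tcp_pos: [0.4915, 0.1846, 0.0848]
tool_rot: [-0.001, 0.996, 0.09, 0.001]
force: [-0.6, 1.8, 12.1]
opening: 0.201
gripper_force: 41.0
```

Emit:
drive_tool(
  deltas=[
    [0.0035,-0.0046,0,0],
    [0.0035,-0.0046,0,0],
  ],
)

```text
clock: 15.42
tcp_pos: [0.4941, 0.1897, 0.0848]
tool_rot: [-0.001, 0.996, 0.09, 0.001]
force: [-0.5, 1.4, 10.8]
opening: 0.201
gripper_force: 41.0
```

Emit:
drive_tool(
  deltas=[
    [0.0039,-0.0042,0,0],
    [0.0039,-0.0042,0,0],
  ],
)

```text
clock: 15.68
tcp_pos: [0.4972, 0.1946, 0.0848]
tool_rot: [-0.001, 0.996, 0.09, 0.001]
force: [-1.7, 2.3, 11.2]
opening: 0.201
gripper_force: 41.0
```

Emit:
drive_tool(
  deltas=[
    [0.0043,-0.0038,0,0],
    [0.0043,-0.0038,0,0],
  ],
)

```text
clock: 15.92
tcp_pos: [0.5009, 0.1991, 0.0848]
tool_rot: [-0.001, 0.996, 0.09, 0.001]
force: [-0.7, 1.6, 10.6]
opening: 0.198
gripper_force: 40.9
```

Emit:
drive_tool(
  deltas=[
    [0.0047,-0.0033,0,0],
    [0.0047,-0.0033,0,0],
  ],
)

```text
clock: 16.18
tcp_pos: [0.505, 0.2031, 0.0848]
tool_rot: [-0.001, 0.996, 0.09, 0.001]
force: [-0.0, 2.0, 10.2]
opening: 0.202
gripper_force: 40.9
```

Emit:
drive_tool(
  deltas=[
    [0.005,-0.0028,0,0],
    [0.005,-0.0028,0,0],
  ],
)

```text
clock: 16.42
tcp_pos: [0.509, 0.2065, 0.0848]
tool_rot: [-0.0, 0.996, 0.089, 0.001]
force: [-1.1, 1.7, 10.6]
opening: 0.198
gripper_force: 40.9
```

Emit:
drive_tool(
  deltas=[
    [0.0053,-0.0022,0,0],
    [0.0053,-0.0022,0,0],
  ],
)

```text
clock: 16.68
tcp_pos: [0.5134, 0.2094, 0.0848]
tool_rot: [-0.0, 0.996, 0.089, 0.0]
force: [-0.9, 0.9, 11.0]
opening: 0.205
gripper_force: 41.0
```

Emit:
drive_tool(
  deltas=[
    [0.0055,-0.0017,0,0],
    [0.0055,-0.0017,0,0],
  ],
)

```text
clock: 16.92
tcp_pos: [0.5183, 0.212, 0.0848]
tool_rot: [-0.0, 0.996, 0.09, -0.0]
force: [-3.2, 1.4, 12.7]
opening: 0.203
gripper_force: 41.1
```

Emit:
drive_tool(
  deltas=[
    [0.0057,-0.0011,0,0],
    [0.0057,-0.0011,0,0],
  ],
)

```text
clock: 17.18
tcp_pos: [0.5239, 0.2143, 0.0848]
tool_rot: [-0.0, 0.996, 0.09, 0.0]
force: [-0.9, 1.6, 11.4]
opening: 0.204
gripper_force: 40.9
```

Emit:
drive_tool(
  deltas=[
    [0.0057,-0.0005,0,0],
    [0.0057,-0.0005,0,0],
  ],
)

```text
clock: 17.42
tcp_pos: [0.5302, 0.216, 0.0849]
tool_rot: [-0.001, 0.996, 0.089, 0.001]
force: [2.2, 2.5, 7.2]
opening: 0.203
gripper_force: 40.6
```

Emit:
drive_tool(
  deltas=[
    [0.0058,0.0001,0,0],
    [0.0058,0.0001,0,0],
  ],
)

```text
clock: 17.68
tcp_pos: [0.5366, 0.217, 0.0849]
tool_rot: [-0.001, 0.996, 0.089, 0.001]
force: [3.3, 1.7, 5.5]
opening: 0.199
gripper_force: 40.4
```

Emit:
drive_tool(
  deltas=[
    [0.0057,0.0007,0,0],
    [0.0057,0.0007,0,0],
  ],
)

```text
clock: 17.92
tcp_pos: [0.5421, 0.2173, 0.0849]
tool_rot: [-0.001, 0.996, 0.089, 0.001]
force: [1.3, 2.2, 8.0]
opening: 0.204
gripper_force: 40.7
```

Emit:
drive_tool(
  deltas=[
    [0.0056,0.0013,0,0],
    [0.0056,0.0013,0,0],
  ],
)

```text
clock: 18.18
tcp_pos: [0.5479, 0.2169, 0.0849]
tool_rot: [-0.001, 0.996, 0.089, 0.001]
force: [1.2, 2.7, 9.0]
opening: 0.199
gripper_force: 40.7
```

```bash
python3 ft.py <<'E'
.4876 .1717 -1 .5
.4915 .1846 -.6 1.8
.4941 .1897 -.5 1.4
.4972 .1946 -1.7 2.3
.5009 .1991 -.7 1.6
.505 .2031 0 2
.509 .2065 -1.1 1.7
.5134 .2094 -.9 .9
.5183 .212 -3.2 1.4
.5239 .2143 -.9 1.6
.5302 .216 2.2 2.5
.5366 .217 3.3 1.7
.5421 .2173 1.3 2.2
.5479 .2169 1.2 2.7
E
python3 tab.py 74 6 9 1
```

```text
159.5 0.0553 Ft -0.3 Fr 1.1
145.5 0.0554 Ft -1.4 Fr 1.3
139.6 0.0554 Ft -1.0 Fr 1.1
133.6 0.0555 Ft -0.9 Fr 2.7
127.6 0.0555 Ft -0.7 Fr 1.6
121.7 0.0554 Ft -1.3 Fr 1.5
116.2 0.0556 Ft -0.1 Fr 2.0
110.8 0.0555 Ft 0.3 Fr 1.2
105.1 0.0555 Ft 2.3 Fr 2.6
98.8 0.0555 Ft 0.3 Fr 1.8
92.1 0.0555 Ft -2.7 Fr 2.0
85.4 0.0555 Ft -3.4 Fr 1.4
79.7 0.0555 Ft -1.3 Fr 2.2
73.7 0.0554 Ft -0.9 Fr 2.8
74.0 -> 80.0 [[-0.0056, -0.0013, 0, 0]]
80.0 -> 86.0 [[-0.0057, -0.0007, 0, 0]]
86.0 -> 92.0 [[-0.0058, -0.0001, 0, 0]]
92.0 -> 98.0 [[-0.0057, 0.0005, 0, 0]]
98.0 -> 104.0 [[-0.0057, 0.0011, 0, 0]]
104.0 -> 110.0 [[-0.0055, 0.0017, 0, 0]]
110.0 -> 116.0 [[-0.0053, 0.0022, 0, 0]]
116.0 -> 122.0 [[-0.005, 0.0028, 0, 0]]
122.0 -> 128.0 [[-0.0047, 0.0033, 0, 0]]
```

Emit:
drive_tool(
  deltas=[
    [-0.0056,-0.0013,0,0],
    [-0.0056,-0.0013,0,0],
  ],
)

```text
clock: 18.42
tcp_pos: [0.541, 0.2173, 0.0849]
tool_rot: [-0.001, 0.996, 0.09, 0.001]
force: [-1.7, 1.2, 10.9]
opening: 0.201
gripper_force: 40.9
```

Emit:
drive_tool(
  deltas=[
    [-0.0057,-0.0007,0,0],
    [-0.0057,-0.0007,0,0],
  ],
)

```text
clock: 18.68
tcp_pos: [0.5354, 0.2169, 0.0848]
tool_rot: [-0.001, 0.996, 0.09, 0.001]
force: [-1.7, 2.4, 11.2]
opening: 0.202
gripper_force: 41.0
```

Emit:
drive_tool(
  deltas=[
    [-0.0058,-0.0001,0,0],
    [-0.0058,-0.0001,0,0],
  ],
)

```text
clock: 18.92
tcp_pos: [0.5304, 0.2161, 0.0849]
tool_rot: [-0.001, 0.996, 0.089, 0.001]
force: [-0.8, 1.9, 9.3]
opening: 0.2
gripper_force: 40.8
```

Emit:
drive_tool(
  deltas=[
    [-0.0057,0.0005,0,0],
    [-0.0057,0.0005,0,0],
  ],
)

```text
clock: 19.18
tcp_pos: [0.5252, 0.2147, 0.0849]
tool_rot: [-0.001, 0.996, 0.089, 0.001]
force: [1.6, 2.6, 9.2]
opening: 0.199
gripper_force: 40.7
```

Emit:
drive_tool(
  deltas=[
    [-0.0057,0.0011,0,0],
    [-0.0057,0.0011,0,0],
  ],
)

```text
clock: 19.42
tcp_pos: [0.5195, 0.2126, 0.0848]
tool_rot: [-0.001, 0.996, 0.089, 0.001]
force: [-0.9, 2.1, 10.7]
opening: 0.199
gripper_force: 40.9
```

Emit:
drive_tool(
  deltas=[
    [-0.0055,0.0017,0,0],
    [-0.0055,0.0017,0,0],
  ],
)

```text
clock: 19.68
tcp_pos: [0.5139, 0.2097, 0.0848]
tool_rot: [-0.001, 0.996, 0.089, 0.001]
force: [-3.6, 1.3, 13.4]
opening: 0.198
gripper_force: 41.2
```

Emit:
drive_tool(
  deltas=[
    [-0.0053,0.0022,0,0],
    [-0.0053,0.0022,0,0],
  ],
)

```text
clock: 19.92
tcp_pos: [0.5086, 0.2061, 0.0848]
tool_rot: [-0.0, 0.996, 0.089, 0.0]
force: [-4.6, -0.9, 16.2]
opening: 0.202
gripper_force: 41.5
```

Emit:
drive_tool(
  deltas=[
    [-0.005,0.0028,0,0],
    [-0.005,0.0028,0,0],
  ],
)

```text
clock: 20.18
tcp_pos: [0.5041, 0.2023, 0.0848]
tool_rot: [-0.0, 0.996, 0.089, 0.0]
force: [-2.3, 0.0, 14.2]
opening: 0.202
gripper_force: 41.3
```

Emit:
drive_tool(
  deltas=[
    [-0.0047,0.0033,0,0],
    [-0.0047,0.0033,0,0],
  ],
)

```text
clock: 20.42
tcp_pos: [0.5001, 0.1982, 0.0848]
tool_rot: [-0.0, 0.996, 0.089, 0.0]
force: [-2.5, 1.0, 12.8]
opening: 0.202
gripper_force: 41.3
```

```bash
python3 tab.py 128 4 1 1;python3 tab.py 132 -5 12 1; python3 tab.py 72 5 12 1
```

```text
128.0 -> 132.0 [[-0.0029, 0.0025, 0, 0]]
132.0 -> 127.0 [[0.0037, -0.0031, 0, 0]]
127.0 -> 122.0 [[0.004, -0.0027, 0, 0]]
122.0 -> 117.0 [[0.0042, -0.0024, 0, 0]]
117.0 -> 112.0 [[0.0044, -0.002, 0, 0]]
112.0 -> 107.0 [[0.0045, -0.0016, 0, 0]]
107.0 -> 102.0 [[0.0046, -0.0012, 0, 0]]
102.0 -> 97.0 [[0.0047, -0.0008, 0, 0]]
97.0 -> 92.0 [[0.0048, -0.0004, 0, 0]]
92.0 -> 87.0 [[0.0048, 0.0, 0, 0]]
87.0 -> 82.0 [[0.0048, 0.0005, 0, 0]]
82.0 -> 77.0 [[0.0047, 0.0009, 0, 0]]
77.0 -> 72.0 [[0.0046, 0.0013, 0, 0]]
72.0 -> 77.0 [[-0.0046, -0.0013, 0, 0]]
77.0 -> 82.0 [[-0.0047, -0.0009, 0, 0]]
82.0 -> 87.0 [[-0.0048, -0.0005, 0, 0]]
87.0 -> 92.0 [[-0.0048, -0.0, 0, 0]]
92.0 -> 97.0 [[-0.0048, 0.0004, 0, 0]]
97.0 -> 102.0 [[-0.0047, 0.0008, 0, 0]]
102.0 -> 107.0 [[-0.0046, 0.0012, 0, 0]]
107.0 -> 112.0 [[-0.0045, 0.0016, 0, 0]]
112.0 -> 117.0 [[-0.0044, 0.002, 0, 0]]
117.0 -> 122.0 [[-0.0042, 0.0024, 0, 0]]
122.0 -> 127.0 [[-0.004, 0.0027, 0, 0]]
127.0 -> 132.0 [[-0.0037, 0.0031, 0, 0]]
```

Emit:
drive_tool(
  deltas=[
    [-0.0029,0.0025,0,0],
    [0.0008,-0.0006,0,0],
  ],
)

```text
clock: 20.68
tcp_pos: [0.5006, 0.1987, 0.0848]
tool_rot: [-0.0, 0.996, 0.089, -0.0]
force: [-2.2, 0.8, 12.5]
opening: 0.201
gripper_force: 41.2
```

Emit:
drive_tool(
  deltas=[
    [0.004,-0.0027,0,0],
  ],
)

```text
clock: 20.8
tcp_pos: [0.5042, 0.2025, 0.0848]
tool_rot: [-0.0, 0.996, 0.089, 0.0]
force: [-3.5, -1.0, 15.9]
opening: 0.199
gripper_force: 41.5
```

Emit:
drive_tool(
  deltas=[
    [0.0042,-0.0024,0,0],
  ],
)

```text
clock: 20.92
tcp_pos: [0.5073, 0.2051, 0.0847]
tool_rot: [0.0, 0.996, 0.089, -0.001]
force: [-6.6, -1.5, 19.3]
opening: 0.199
gripper_force: 41.9
```

Emit:
drive_tool(
  deltas=[
    [0.0044,-0.002,0,0],
  ],
)

```text
clock: 21.05
tcp_pos: [0.5106, 0.2076, 0.0847]
tool_rot: [0.0, 0.996, 0.089, -0.001]
force: [-9.1, -2.6, 22.6]
opening: 0.201
gripper_force: 42.1
```

Emit:
drive_tool(
  deltas=[
    [0.0045,-0.0016,0,0],
  ],
)

```text
clock: 21.18
tcp_pos: [0.5142, 0.2099, 0.0847]
tool_rot: [0.001, 0.996, 0.089, -0.002]
force: [-11.4, -3.2, 23.0]
opening: 0.203
gripper_force: 42.3
```

Emit:
drive_tool(
  deltas=[
    [0.0046,-0.0012,0,0],
  ],
)

```text
clock: 21.3
tcp_pos: [0.5182, 0.212, 0.0847]
tool_rot: [0.001, 0.996, 0.09, -0.002]
force: [-10.9, -3.1, 22.8]
opening: 0.201
gripper_force: 42.3
```

Emit:
drive_tool(
  deltas=[
    [0.0047,-0.0008,0,0],
  ],
)

```text
clock: 21.42
tcp_pos: [0.5227, 0.2139, 0.0847]
tool_rot: [0.0, 0.996, 0.09, -0.002]
force: [-10.4, -1.9, 21.5]
opening: 0.199
gripper_force: 42.2
```

Emit:
drive_tool(
  deltas=[
    [0.0048,-0.0004,0,0],
  ],
)

```text
clock: 21.55
tcp_pos: [0.5276, 0.2154, 0.0847]
tool_rot: [0.0, 0.996, 0.09, -0.002]
force: [-8.1, -0.6, 18.9]
opening: 0.201
gripper_force: 41.9
```

Emit:
drive_tool(
  deltas=[
    [0.0048,0,0,0],
  ],
)

```text
clock: 21.68
tcp_pos: [0.533, 0.2166, 0.0848]
tool_rot: [-0.0, 0.996, 0.09, -0.001]
force: [-6.7, 0.0, 17.3]
opening: 0.202
gripper_force: 41.6
```

Emit:
drive_tool(
  deltas=[
    [0.0048,0.0005,0,0],
  ],
)

```text
clock: 21.8
tcp_pos: [0.5386, 0.2172, 0.0848]
tool_rot: [-0.0, 0.996, 0.09, -0.0]
force: [-3.0, 1.7, 12.6]
opening: 0.199
gripper_force: 41.2
```

Emit:
drive_tool(
  deltas=[
    [0.0047,0.0009,0,0],
  ],
)

```text
clock: 21.92
tcp_pos: [0.5441, 0.2172, 0.0849]
tool_rot: [-0.001, 0.996, 0.09, 0.0]
force: [-1.4, 1.8, 11.1]
opening: 0.2
gripper_force: 41.0
```

Emit:
drive_tool(
  deltas=[
    [0.0046,0.0013,0,0],
  ],
)

```text
clock: 22.05
tcp_pos: [0.5491, 0.2168, 0.0849]
tool_rot: [-0.001, 0.996, 0.09, 0.001]
force: [-1.2, 1.3, 9.8]
opening: 0.199
gripper_force: 41.0
```

Emit:
drive_tool(
  deltas=[
    [-0.0046,-0.0013,0,0],
  ],
)

```text
clock: 22.18
tcp_pos: [0.5456, 0.2171, 0.0849]
tool_rot: [-0.001, 0.996, 0.089, 0.001]
force: [0.9, 1.5, 10.3]
opening: 0.205
gripper_force: 40.9
```

Emit:
drive_tool(
  deltas=[
    [-0.0047,-0.0009,0,0],
  ],
)

```text
clock: 22.3
tcp_pos: [0.5402, 0.2172, 0.0849]
tool_rot: [-0.001, 0.996, 0.089, 0.001]
force: [3.2, 2.6, 7.9]
opening: 0.2
gripper_force: 40.7
```

Emit:
drive_tool(
  deltas=[
    [-0.0048,-0.0005,0,0],
  ],
)

```text
clock: 22.42
tcp_pos: [0.5361, 0.217, 0.0849]
tool_rot: [-0.001, 0.996, 0.089, 0.002]
force: [7.4, 2.5, 3.5]
opening: 0.203
gripper_force: 40.2
```

Emit:
drive_tool(
  deltas=[
    [-0.0048,0,0,0],
  ],
)

```text
clock: 22.55
tcp_pos: [0.5321, 0.2164, 0.085]
tool_rot: [-0.001, 0.996, 0.089, 0.003]
force: [9.1, 5.0, 1.4]
opening: 0.203
gripper_force: 39.9
```

Emit:
drive_tool(
  deltas=[
    [-0.0048,0.0004,0,0],
  ],
)

```text
clock: 22.68
tcp_pos: [0.5279, 0.2155, 0.085]
tool_rot: [-0.001, 0.996, 0.089, 0.003]
force: [10.0, 5.5, -0.6]
opening: 0.197
gripper_force: 39.7
```

Emit:
drive_tool(
  deltas=[
    [-0.0047,0.0008,0,0],
  ],
)

```text
clock: 22.8
tcp_pos: [0.5236, 0.2142, 0.085]
tool_rot: [-0.002, 0.996, 0.089, 0.003]
force: [10.8, 6.6, -1.1]
opening: 0.197
gripper_force: 39.7
```

Emit:
drive_tool(
  deltas=[
    [-0.0046,0.0012,0,0],
  ],
)

```text
clock: 22.92
tcp_pos: [0.5191, 0.2124, 0.085]
tool_rot: [-0.002, 0.996, 0.089, 0.003]
force: [8.8, 6.1, -0.6]
opening: 0.199
gripper_force: 39.8
```

Emit:
drive_tool(
  deltas=[
    [-0.0045,0.0016,0,0],
  ],
)

```text
clock: 23.05
tcp_pos: [0.5146, 0.2101, 0.085]
tool_rot: [-0.002, 0.996, 0.09, 0.003]
force: [7.3, 5.9, 1.6]
opening: 0.199
gripper_force: 40.0
```

Emit:
drive_tool(
  deltas=[
    [-0.0044,0.002,0,0],
  ],
)

```text
clock: 23.18
tcp_pos: [0.51, 0.2071, 0.0849]
tool_rot: [-0.002, 0.996, 0.09, 0.002]
force: [3.9, 4.2, 5.2]
opening: 0.2
gripper_force: 40.3
```

Emit:
drive_tool(
  deltas=[
    [-0.0042,0.0024,0,0],
  ],
)

```text
clock: 23.3
tcp_pos: [0.5055, 0.2036, 0.0849]
tool_rot: [-0.001, 0.996, 0.09, 0.001]
force: [1.0, 3.5, 9.8]
opening: 0.201
gripper_force: 40.7
```

Emit:
drive_tool(
  deltas=[
    [-0.004,0.0027,0,0],
  ],
)

```text
clock: 23.42
tcp_pos: [0.5014, 0.1997, 0.0848]
tool_rot: [-0.001, 0.996, 0.09, 0.001]
force: [-0.5, 2.2, 11.2]
opening: 0.203
gripper_force: 41.0
```

Emit:
drive_tool(
  deltas=[
    [-0.0037,0.0031,0,0],
  ],
)

```text
clock: 23.55
tcp_pos: [0.4982, 0.1958, 0.0848]
tool_rot: [-0.001, 0.996, 0.089, 0.001]
force: [-0.2, 2.0, 10.6]
opening: 0.206
gripper_force: 41.0
```

Drag from the moving scans shows clearly now, so I combine the two directions to find the crest.

```bash
cat > fit.py <<'E'
import numpy as np
cw="""5042 2025 -3.5 -1;5073 2051 -6.6 -1.5;5106 2076 -9.1 -2.6;5142 2099 -11.4 -3.2;5182 212 -10.9 -3.1;5227 2139 -10.4 -1.9;5276 2154 -8.1 -.6;533 2166 -6.7 0;5386 2172 -3 1.7;5441 2172 -1.4 1.8"""
cc="""5456 2171 .9 1.5;5402 2172 3.2 2.6;5361 217 7.4 2.5;5321 2164 9.1 5;5279 2155 10 5.5;5236 2142 10.8 6.6;5191 2124 8.8 6.1;5146 2101 7.3 5.9;51 2071 3.9 4.2;5055 2036 1 3.5;5014 1997 -.5 2.2"""
A=np.array([.542,.1618]); out=[]
for s,sg in((cw,1),(cc,-1)):
    r=[]
    for l in s.split(";"):
        x,y,fx,fy=l.split(); d=np.array([float("."+x),float("."+y)])-A; u=d/np.hypot(*d)
        r.append((np.degrees(np.arctan2(d[1],d[0]))-10.2,sg*(-u[1]*float(fx)+u[0]*float(fy))))
    r=np.array(sorted(r)); print(r.round(1).tolist()); out.append(r)
g=np.arange(82,124,3.); m=sum(np.interp(g,r[:,0],r[:,1]) for r in out)/2
print(list(zip(g,m.round(1)))); w=np.clip(m-2,0,None); print("centroid",(g*w).sum()/w.sum())
E
python3 fit.py; python3 tab.py 132 -4 8 8; python3 tab.py 100 1 3 3
```

```text
[[77.6, 1.5], [83.3, 2.9], [89.1, 6.6], [94.8, 8.0], [100.1, 10.4], [105.2, 11.2], [109.8, 11.5], [114.2, 9.0], [118.5, 6.1], [122.7, 3.2]]
[[76.1, 0.8], [81.7, 3.3], [85.9, 7.6], [90.1, 9.8], [94.5, 11.1], [99.1, 12.4], [104.2, 10.5], [109.4, 9.3], [115.0, 5.6], [120.9, 3.1], [126.8, 1.3]]
[(np.float64(82.0), np.float64(3.1)), (np.float64(85.0), np.float64(5.3)), (np.float64(88.0), np.float64(7.3)), (np.float64(91.0), np.float64(8.6)), (np.float64(94.0), np.float64(9.4)), (np.float64(97.0), np.float64(10.4)), (np.float64(100.0), np.float64(11.2)), (np.float64(103.0), np.float64(10.9)), (np.float64(106.0), np.float64(10.7)), (np.float64(109.0), np.float64(10.4)), (np.float64(112.0), np.float64(8.9)), (np.float64(115.0), np.float64(7.0)), (np.float64(118.0), np.float64(5.4)), (np.float64(121.0), np.float64(3.7))]
centroid 101.74943280973818
132.0 -> 100.0 [[0.0029, -0.0025, 0, 0], [0.006, -0.0047, 0, 0], [0.0093, -0.0068, 0, 0], [0.0127, -0.0086, 0, 0], [0.0162, -0.0101, 0, 0], [0.0198, -0.0114, 0, 0], [0.0235, -0.0125, 0, 0], [0.0273, -0.0133, 0, 0]]
100.0 -> 103.0 [[-0.0009, 0.0002, 0, 0], [-0.0019, 0.0004, 0, 0], [-0.0028, 0.0006, 0, 0]]
```

Emit:
drive_tool(
  deltas=[
    [0.0029,-0.0025,0,0],
    [0.006,-0.0047,0,0],
    [0.0093,-0.0068,0,0],
    [0.0127,-0.0086,0,0],
    [0.0162,-0.0101,0,0],
    [0.0198,-0.0114,0,0],
    [0.0235,-0.0125,0,0],
    [0.0273,-0.0133,0,0],
    [0.0273,-0.0133,0,0],
    [0.0273,-0.0133,0,0],
  ],
)

```text
clock: 24.8
tcp_pos: [0.5219, 0.2136, 0.0848]
tool_rot: [-0.0, 0.996, 0.09, -0.0]
force: [-4.1, 1.2, 13.0]
opening: 0.202
gripper_force: 41.3
```

```bash
python3 - <<'E' | python3 ft.py
from station import manip
s=manip.observe(); print(*s["tcp_pos"][:2],*s["force"][:2])
E
```

```text
101.0 0.0555 Ft 3.4 Fr 2.6
```

Emit:
drive_tool(
  deltas=[
    [-0.0006,0.0001,0,0],
    [-0.0012,0.0002,0,0],
    [-0.0012,0.0002,0,0],
    [-0.0012,0.0002,0,0],
  ],
)

```text
clock: 25.3
tcp_pos: [0.5218, 0.2135, 0.0849]
tool_rot: [-0.001, 0.996, 0.089, 0.001]
force: [0.6, 2.2, 10.0]
opening: 0.199
gripper_force: 40.8
```

Emit:
drive_tool(
  deltas=[
    [0,0,0,0],
    [0,0,0,0],
    [0,0,0,0],
    [0,0,0,0],
    [0,0,0,0],
  ],
  jaw=0.06,
)

```text
clock: 25.92
tcp_pos: [0.5214, 0.2122, 0.0837]
tool_rot: [0.0, 0.996, 0.089, -0.0]
force: [1.2, -0.9, -0.7]
opening: 0.702
gripper_force: 0.0
```

Emit:
drive_tool(
  deltas=[
    [0,0,-0.02,0],
    [0,0,-0.05,0],
    [0,0,-0.09,0],
    [0,0,-0.13,0],
    [0,0,-0.15,0],
    [0,0.05,-0.15,0],
    [0,0.11,-0.15,0],
    [0,0.17,-0.15,0],
    [0,0.23,-0.15,0],
    [0,0.28,-0.15,0],
    [0,0.28,-0.15,0],
  ],
)

```text
clock: 27.3
tcp_pos: [0.5711, -0.069, 0.2335]
tool_rot: [0.001, 0.996, 0.085, -0.0]
force: [0.4, 1.0, 0.4]
opening: 0.7
gripper_force: 0.0
```

Run:
```python
from h import *
for n,c in(("top",(180,310,215,405)),("side",(190,335,240,410))):
    p=manip.grab_frame(n); a,b,d,e=c; cv2.imwrite(f"pics/f_{n}.png",cv2.resize(p["pixels"][a:b,d:e],None,fx=4,fy=4)[:,:,::-1])
```

```text
(no output)
```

View pics/f_top.png

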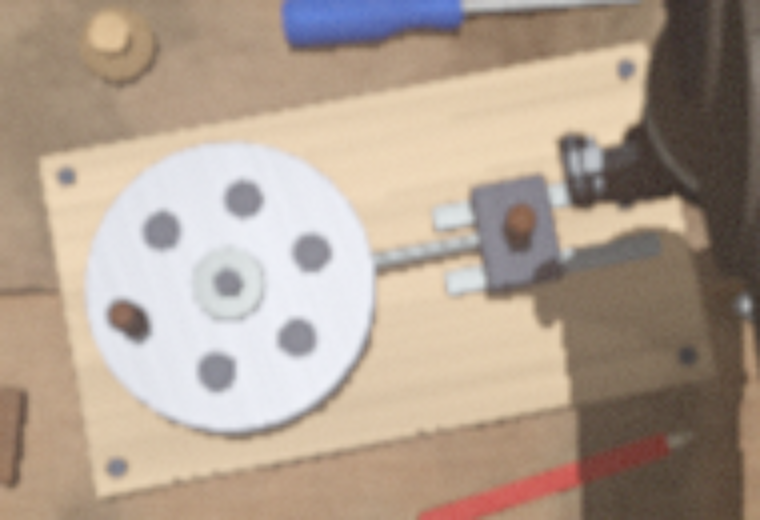

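View pics/f_side.png

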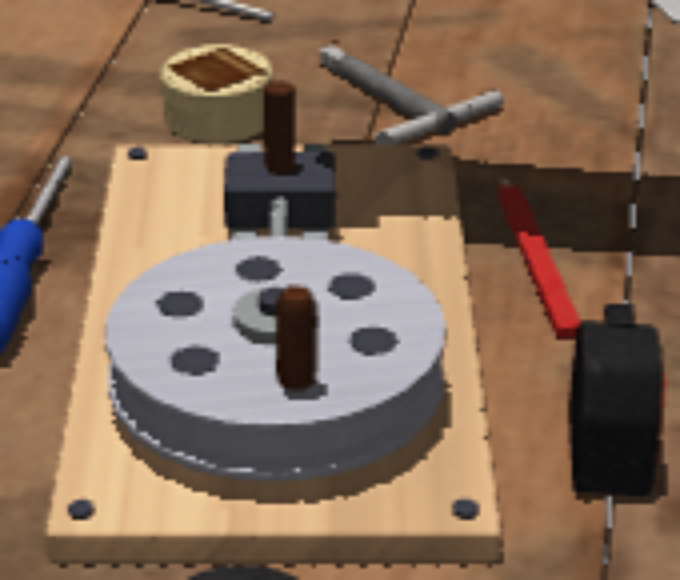

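In the top crop the handle top is now at (123,314) and the post top at (520,220). The bystanders are unmoved. I check the resting angle before handing in.

Run:
```python
from h import *
p=manip.grab_frame("top"); q=manip.grab_frame("side")
h=tri([ray(p,(123/4+214.6,314/4+179.6)),ray(q,(296/4+239.6,295/4+189.6))]); d=h-[.542,.1618,0]
po=tri([ray(p,(520/4+214.6,220/4+179.6)),ray(q,(280/4+239.6,87/4+189.6))])-[.542,.1618,0]
print(h.round(4),np.degrees(np.arctan2(d[1],d[0]))-10.2,"carriage y",.08+po@[-.1773,.9841,0])
s=manip.observe();print(s["qd"].round(3),s["clock"])
```

```text
[0.5223 0.2124 0.112 ] 101.0288940286815 carriage y -0.08009709576128395
[-0.012 -0.002 -0.004 -0.001  0.002 -0.001  0.002] 27.5
```

```bash
python3 -c "
from station import manip
print(manip.sign_off())"
```

```text
the job is handed in; nothing more can be done
None
```

I handed the job in with the pulley standing about 1° from the estimated crest of the high spot (handle at 101.0°, crest at about 101.7°). The pointer touched the groove floor with about 3 N, both tools were released and no bystander moved. The 14 N crest force and the final carriage position are not measured directly: the camera put the carriage at -80.1 mm, good to about 2 mm, against the -81 mm limit. No verdict came back.

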